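Switch on the glass grinder from behind its splash guard with the bent rod

TASK

Switch the glass grinder on with the bent rod: take the rod from its stand, reach over the grinder's splash guard and with it pull the wide flat paddle switch behind the guard fully over towards the grinder. Leave the ball-ended lever beside it as it is and do not touch the paddle or its box with the gripper. Then hang the bent rod back in both notches of its stand, as it was.

Things in the scene. Friction and masses are not known exactly. Their poses are not given: they have to be found in the camera images.
- hook_rod: Bent rod, 0.14 kg, hung in its stand: wooden handle 90 x 20 (wide) x 26 mm (high) on an 8 mm round steel shaft. Origin: handle centre; x along the shaft to the bend, z up. Shaft axis from x = -100 to the bend at +135 mm; there a leg goes down, its lowest point 129 mm below the origin. Grip the handle's width from above, 40 N or more. A like stand holds a straight bar: not wanted; sides vary.
- rod_stand: Fixed wooden stand of the bent rod. Origin: centre of its underside, on the table; x towards the rod's bend, z up. Base 190 x 90 x 12 mm. Two uprights 8 mm thick at x = -68 and +85 mm, each with an open V notch (45 degree sides, mouth about 48 mm, tips 168 mm high) that carries the shaft. At rest the handle centre is at x = 0, y = 0, 150 mm up, with the rod's x along this x.
- grinder: White glass grinder, fixed: 200 (x) x 240 (y) x 95 mm high. Origin: centre of its underside, on the table; x to its rear, away from the robot, z up. A white splash guard 4 mm thick stands along its rear edge at x = +96 mm, over the whole width, top 150 mm above the table; short wings run 50 mm forward from its ends, tops at 143 mm.
- paddle_box: Fixed grey switch box of the paddle, 79 mm behind the guard, 60 x 64 x 50 mm high. Origin: centre of its underside, on the table; x away from the guard, as the grinder's x. Black paddle 36 wide (y), 7 thick, 60 mm long, hinged along y 45 mm above the origin. The ball lever's like box stands 110 mm beside it, left or right. Free table to 80 mm beyond this origin.
- paddle (a joint): Angle of the paddle, rad: 0 = leaning 0.5 away from the guard (off; top edge 29 mm beyond the hinge line and 98 mm above the table), 0.5 = upright, 1.0 = leaning 0.5 towards the guard (fully on, hard stop). Starts at 0 to 0.15; light friction, 1 to 2 N at the paddle; stays where it is left.
- ball_lever (a joint): Angle of the neighbouring switch, rad, same sense as the paddle: a thin steel stick with a 22 mm black ball on its end, 60 mm long, hinged at the same height and the same distance behind the guard. Starts at 0 to 0.1 and must stay there.
Not all that is in view belongs to the job. Leave any blue or green look-alike of the part that bears ball_lever alone.

How it is judged:
On the way, in this order (a step that is already met when the one before it is completed fails the run):
1. the bent rod is lifted off its stand (z of hook_rod in the frame of rod_stand above 0.18 m), for 0.1 s.
2. the bent rod itself moves the paddle past the middle (contact force between hook_rod and paddle_box above 0.2 N and value of joint paddle above 0.5 rad).
At the end, for the whole second after the job is handed in: Paddle over towards the grinder by 0.8 of its 1.0 rad or more; ball-ended lever below 0.25 rad; bent rod at rest in both notches of its stand, leg down: handle centre within 20 mm along, 10 mm across and 10 mm in height of its place, in line within 0.17 rad, tilted under 0.3 rad (value of joint paddle above 0.8 rad and value of joint ball_lever below 0.25 rad and x of hook_rod in the frame of rod_stand between -0.02 and 0.02 m and y of hook_rod in the frame of rod_stand between -0.01 and 0.01 m and z of hook_rod in the frame of rod_stand between 0.14 and 0.16 m and angle between the x axis of hook_rod and the x axis of rod_stand, either way round below 0.17 rad and angle between hook_rod's own z axis and vertical below 0.3 rad and linear speed of hook_rod below 0.02 m/s); the robot touches nothing.
It fails at once if the ball-ended lever is moved (value of joint ball_lever above 0.25 rad).
It fails at once if the gripper or arm touches the paddle's switch box or paddle (contact force between any of the fingers, the arm and paddle_box above 0.5 N).
It also fails if it takes over 54 s, if anything falls off the work surface, if the arm or the gripper's body presses on something with over 40 N, if the wrist force passes 120 N, or if a joint passes its speed limit or range.

ROBOT

A 7-joint arm with a two-finger parallel gripper is mounted at the origin on the work surface. World frame = base frame: x ahead of the robot, y to its left, z up, the work surface at z = 0. Lengths are in m, angles in rad, forces in N, time in s.
With the tool pointing down it reaches from about 0.4 to 0.85 m from the base axis. Payload 4.5 kg.
Tool frame: the origin (TCP) lies midway between the tips of the shut fingers; the grasp point (between the pads) lies 19 mm behind it; z points along the fingers, y is the direction in which the jaws open and shut (so a half turn about z gives the same grasp; the last joint's range is limited). The gripper opens to 88 mm and grips with 3 to 60 N. Pads are 18 mm wide; open, the fingers measure 123 mm over their backs; the gripper's body (75 mm by 187 mm) begins 45 mm behind the grasp point.
Start: joints at [0.034, 0.689, -0.195, 1.565, 0.157, 0.902, -0.215], TCP at [0.625, 0, 0.239] pointing down, gripper open.
Joint ranges: [-3.01, 3.01], [-0.46, 2.08], [-1.47, 1.51], [0.13, 2.56], [-1, 4.14], [0.04, 2.09], [-2.66, 2.66]. Speed limits (rad/s): [2.57, 2.57, 3.14, 3.14, 3.14, 3.14, 3.14].

INTERFACE

Orientations are given as a unit quaternion [x, y, z, w].
In Python, from plant import r gives the robot as it stands. The module is installed in compiled form; this text tells all that it offers.
- The arm moves only by the tool carry_out, never from a script. Its argument "commands" is a list of rows, each a list of 6 numbers: the shift along the tool's x, y, z in m, then the turn, a rotation vector about the tool's x, y, z in degrees. In form: [[dx, dy, dz, wx, wy, wz], ...]. A call has 1 to 12 rows; each row is the pose to reach, as a shift and turn from the pose commanded when the call began, along the tool's axes at that moment; what a row does not reach only later rows make up. A row lasts 1/10 s, in which the tool goes at most 50 mm and 8.59 degrees, less where a joint would pass 70% of its speed; a pose out of reach is approached as far as the arm can. A call with a gripper value outside its range is refused whole. "fingers" is the closure in counts, from 0 (fully open) to 255 (shut), set as the call begins (left out, the last holds). The fingers move at their own pace and stop on an object; "grip_force" is the grip in N (left out, the last holds). Time passes only in rows, so rows that repeat a pose let the fingers close. It gives the time, the measured TCP pose, the force and the opening at its end, in the units of the state.
- r.get_state(): the state, without advancing time (a new reading comes with each control period).
- r.snapshot(name): name is "scene" or "side" or "wrist"; returns a dict with "img" (480x640x3 uint8, blue, green, red), "intrinsics" (3x3 intrinsics, pixels), "extrinsics" (4x4, takes a point from camera to world coordinates); the wrist camera has in their place "tool_from_camera" (4x4, takes a point from camera to tool coordinates, whose origin is the TCP and whose axes are the flange's). Camera axes: x right, y down, z forward; pixel columns grow to the right and rows downward; lengths in m; the calibration is good to about 2 mm. A picture is of the moment at which its call begins: read the wrist's pose just before it. There is no depth.
- r.finish_job(): hands the job in, once; it reports no verdict.
Trained networks look in a picture, given as the dict that the camera call returned (one of the last four; its "shot" number tells which), for a name from the list of things; names that differ only in an ending like _2 or _b are one class to them, and where a whole thing is asked for, a point or a joint stands for the part that bears it (a point fixed in the world has none). Each returns a list of dicts, best first, with "p" (0 to 1); they miss things now and then, are a little off and sometimes report something else, mostly with a low value. They report only what shows in the picture. A call takes as long as a camera call. They do not tell look-alikes from the thing itself.
- r.spot_in(picture, label): "xyz" ([x, y, z] in m, in world coordinates, good to about 4 mm: the middle of the surface that is visible of it).
- r.spot_point(picture, label): "xyz" ([x, y, z] in m, in world coordinates, good to about 4 mm: a listed point, or the origin of a listed thing).
The state is a dict: "clock": time; "q": joint angles; "qd": joint speeds; "joint_torque": joint torques, N m; "tool_pos": TCP position; "eef_rot": TCP orientation; "contact_force": force on the tool from outside, world axes, zero at the start; "moment": the same for the moment, N m; "opening": opening from 0.0 (shut) to 1.0 (fully open).
Only numpy, scipy, OpenCV 4.12 (cv2) and the standard library are available. Lean on these libraries where they do the work, as an engineer would, in place of code of your own. Each camera call takes 0.05 s, during which the arm holds its last target.

## Working session

There is one attempt and no reset: what is moved stays moved. The work goes in short steps, Python scripts to look and compute and a tool call to move; the robot and the scene stay as the last step left them, time stands still between calls to the robot, and variables do not carry over. Pictures are saved under pics/ and viewed, and the job is handed in when it is done.

Besides the shell and the picture viewer there is one more tool, called after "Request:" as a command line: name --pt "numbers of a row" for each row, then --argument value for the rest. carry_out: Moves the arm, as the interface text tells. Its arguments: {"type":"object","properties":{"commands":{"type":"array","items":{"type":"array","items":{"type":"number"}}},"fingers":{"type":"number"},"grip_force":{"type":"number"}},"required":["commands"]}

```bash
mkdir -p pics; python3 - <<'E'
from plant import r
import cv2,json
s=r.get_state();print(s['clock'],s['tool_pos'],s['eef_rot'],s['opening'])
for n in ['scene','side','wrist']:
    p=r.snapshot(n);cv2.imwrite(f'pics/{n}0.png',p['img'])
    print(n,p['intrinsics'].tolist() if hasattr(p['intrinsics'],'tolist') else p['intrinsics'],p.get('extrinsics',p.get('tool_from_camera')))
    for l in ['hook_rod','rod_stand','grinder','paddle_box','paddle','ball_lever']:
        print(l,'in',[(x['xyz'],x['p']) for x in r.spot_in(p,l)][:3],'pt',[(x['xyz'],x['p']) for x in r.spot_point(p,l)][:3])
print(r.get_state()['clock'])
E
```

```text
0.0 [ 6.24362849e-01 -4.45917028e-05  2.37911858e-01] [ 7.07076710e-01  7.07136266e-01 -6.77764292e-04 -6.06788751e-04] 0.9993757242505616
scene [[509.616988817919, 0.0, 323.39874374966047], [0.0, 509.616988817919, 244.6084784955443], [0.0, 0.0, 1.0]] [[ 0.89008898  0.33248886 -0.31175754  0.89396277]
 [ 0.45577355 -0.64406929  0.61436571 -0.65933642]
 [ 0.0034763  -0.68893099 -0.7248186   0.91787397]
 [ 0.          0.          0.          1.        ]]
hook_rod in [([0.4269, 0.3406, 0.1507], 0.84)] pt [([0.4526, 0.3389, 0.1514], 0.66)]
rod_stand in [([0.4759, 0.3251, 0.0956], 0.59), ([0.6158, -0.0068, 0.091], 0.2)] pt [([0.452, 0.3412, 0.0009], 0.73), ([0.4488, 0.3409, 0.1503], 0.6)]
grinder in [([0.4459, -0.0105, 0.0949], 0.75)] pt [([0.4211, 0.0402, -0.0006], 0.58)]
paddle_box in [([0.6112, -0.0102, 0.0498], 0.63)] pt [([0.6011, 0.0064, 0.0036], 0.85)]Traceback (most recent call last):
  File "<stdin>", line 8, in <module>
ValueError: it knows: grinder, hook_rod, paddle_box, rod_stand
```

View pics/scene0.png

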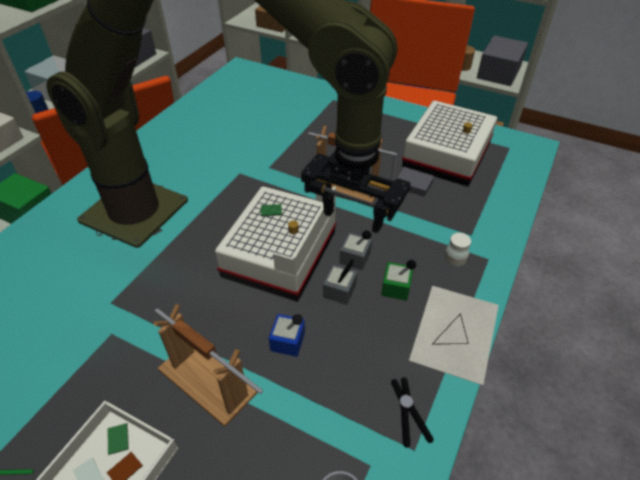

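```bash
python3 - <<'E'
from plant import r
import cv2,json
for n in ['side','wrist']:
    p=r.snapshot(n);cv2.imwrite(f'pics/{n}0.png',p['img'])
    print(n,p['intrinsics'].tolist() if hasattr(p['intrinsics'],'tolist') else p['intrinsics'],p.get('extrinsics',p.get('tool_from_camera')))
    for l in ['hook_rod','rod_stand','grinder','paddle_box']:
        print(l,'in',[(x['xyz'],x['p']) for x in r.spot_in(p,l)][:3],'pt',[(x['xyz'],x['p']) for x in r.spot_point(p,l)][:3])
print(r.get_state()['clock'])
E
```

```text
side [[474.3848580257187, 0.0, 324.9395723455369], [0.0, 474.3848580257187, 240.53711205095445], [0.0, 0.0, 1.0]] [[-0.93559827 -0.20802047  0.28527769  0.29750461]
 [-0.35289404  0.52572554 -0.77400158  0.72661926]
 [ 0.0110304  -0.82482734 -0.56527709  0.65103044]
 [ 0.          0.          0.          1.        ]]
hook_rod in [([0.4581, 0.3441, 0.1499], 0.74)] pt [([0.45, 0.3343, 0.145], 0.85)]
rod_stand in [([0.4591, 0.3517, 0.0085], 0.97)] pt [([0.4555, 0.3431, -0.0011], 0.78)]
grinder in [([0.4221, 0.1159, 0.0909], 0.95)] pt []
paddle_box in [([0.6005, 0.0251, 0.0528], 0.97)] pt [([0.601, 0.0065, -0.0009], 0.88)]
wrist [[388.3054090472813, 0.0, 321.4486918874181], [0.0, 388.3054090472813, 233.4021739658988], [0.0, 0.0, 1.0]] [[-2.81881772e-04 -9.60430376e-01 -2.78520042e-01  7.02987731e-02]
 [ 9.99999959e-01 -2.85574415e-04 -2.73137183e-05 -6.22764881e-04]
 [-5.33052735e-05 -2.78520039e-01  9.60430417e-01 -1.46472824e-01]
 [ 0.00000000e+00  0.00000000e+00  0.00000000e+00  1.00000000e+00]]
hook_rod in [] pt []
rod_stand in [([0.4645, 0.0457, 0.0946], 0.53)] pt []
grinder in [([0.4667, 0.0428, 0.0958], 0.91)] pt [([0.4189, 0.044, -0.0007], 0.97)]
paddle_box in [([0.6018, 0.0165, 0.0504], 0.69)] pt [([0.6003, 0.0091, 0.0002], 0.92)]
1.4
```

View pics/side0.png

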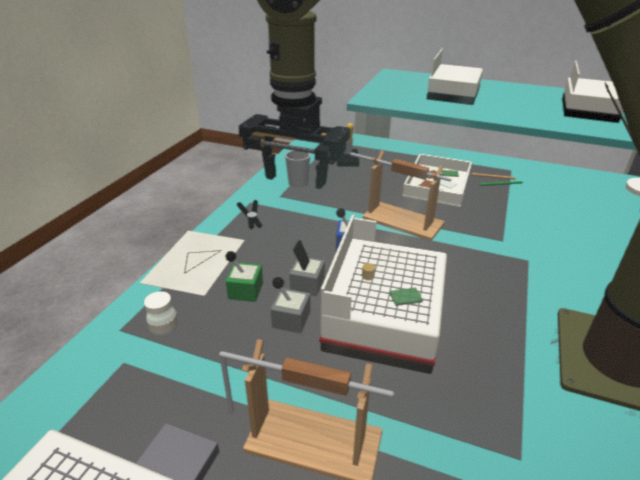

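View pics/wrist0.png

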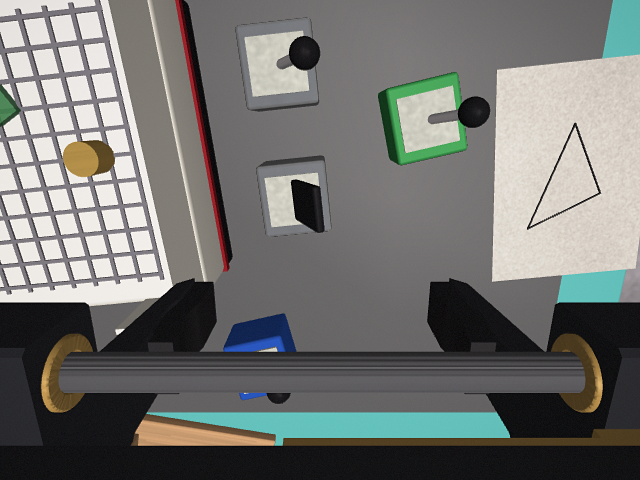

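```bash
python3 - <<'E'
import cv2
a=cv2.imread('pics/scene0.png')
cv2.imwrite('pics/crop1.png',cv2.resize(a[220:430,130:430],None,fx=2.6,fy=2.6,interpolation=cv2.INTER_CUBIC))
E
```

```text
(no output)
```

View pics/crop1.png

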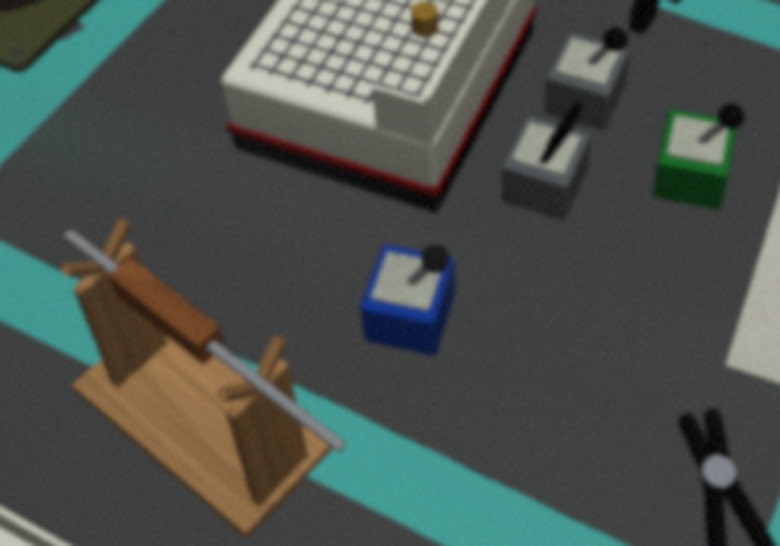

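The bent rod is in the stand at y≈+0.34: its leg is visible in the side view at (228,400). Candidates for the rod are side (315,375), with the leg, and side (410,168), a straight bar. For the switch they are the grey box with the paddle at wrist (293,195), the grey ball lever at (280,65), and green and blue decoys. I choose the bent rod and the grey paddle, and now measure yaws.

```bash
cat > h.py <<'E'
from plant import r
import numpy as np,cv2
from scipy.spatial.transform import Rotation as R
def wcam(s,p):
    T=np.eye(4);T[:3,:3]=R.from_quat(s['eef_rot']).as_matrix();T[:3,3]=s['tool_pos']
    return T@np.array(p['tool_from_camera'])
def back(K,E,uv,z):
    d=E[:3,:3]@np.linalg.solve(np.array(K),[uv[0],uv[1],1.]);c=E[:3,3]
    return (c+d*(z-c[2])/d[2])[:2].round(4)
def proj(K,E,X):
    c=np.linalg.inv(E)@np.r_[X,1.];q=np.array(K)@c[:3];return (q[:2]/q[2]).round(1)
def snap(n,name=None):
    s=r.get_state();p=r.snapshot(n)
    E=wcam(s,p) if n=='wrist' else np.array(p['extrinsics'])
    if name: cv2.imwrite(f'pics/{name}.png',p['img'])
    return s,p,np.array(p['intrinsics']),E
def st():
    s=r.get_state();print('t',s['clock'],'pos',np.round(s['tool_pos'],4),'q',np.round(s['eef_rot'],4),'F',np.round(s['contact_force'],2),'M',np.round(s['moment'],2),'open',round(s['opening'],3),'j',np.round(s['q'],2))
E
python3 - <<'E'
from h import *
s,p,K,E=snap('wrist')
for n,z,pts in [('lever',.05,[(237,28),(310,18),(318,103),(247,110)]),('pad',.05,[(258,168),(325,157),(329,228),(264,236)]),('base',.02,[(178,0),(228,268)]),('gtop',.15,[(150,0),(207,275)])]:
    P=[back(K,E,q,z) for q in pts];print(n,P,np.mean(P,0))
s,p,K,E=snap('side')
print('rod ends',back(K,E,(222,355),.15),back(K,E,(391,393),.15))
print('base',[back(K,E,q,.012) for q in [(246,445),(374,475),(382,432),(275,401)]])
E
python3 - <<'E'
import cv2
a=cv2.imread('pics/side0.png')
cv2.imwrite('pics/c2.png',cv2.resize(a[320:480,200:410],None,fx=3.6,fy=3.6,interpolation=cv2.INTER_CUBIC))
a=cv2.imread('pics/wrist0.png')
cv2.imwrite('pics/c3.png',cv2.resize(a[0:300,120:420],None,fx=2,fy=2,interpolation=cv2.INTER_CUBIC))
E
```

```text
lever [array([0.5587, 0.1398]), array([0.6156, 0.1468]), array([0.6216, 0.0843]), array([0.5632, 0.0789])] [0.589775 0.11245 ]
pad [array([0.5701, 0.0315]), array([0.6275, 0.0407]), array([ 0.6312, -0.0219]), array([ 0.5727, -0.0293])] [0.600375 0.00525 ]
base [array([0.5049, 0.1671]), array([ 0.5305, -0.0718])] [0.5177  0.04765]
gtop [array([0.5324, 0.1326]), array([ 0.5499, -0.0261])] [0.54115 0.05325]
rod ends [0.5838 0.3538] [0.3508 0.3312]
base [array([0.5408, 0.3881]), array([0.3539, 0.3645]), array([0.3608, 0.2961]), array([0.5344, 0.3041])]
```

View pics/c2.png

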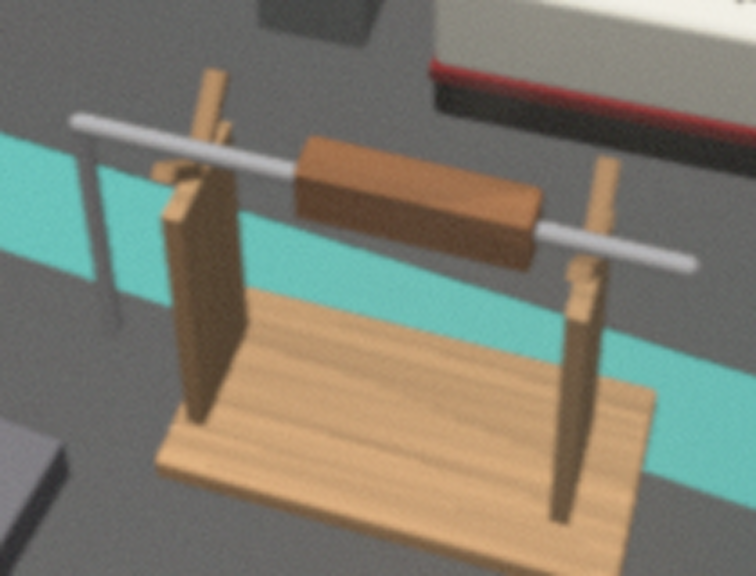

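View pics/c3.png

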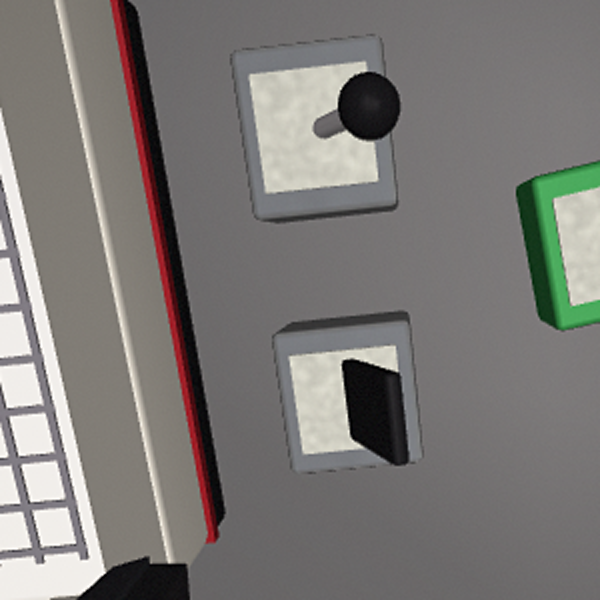

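Paddle box is at about (0.600, 0.007). The grinder's and switches' yaw is about 0.10 rad. The rod's centre is about (0.4505, 0.341) with yaw about 0.097, matching the networks. Moving above the handle.

Request:
carry_out --pt "0.341 -0.174 -0.021 0 0 84.4" --pt "0.341 -0.174 -0.021 0 0 84.4" --pt "0.341 -0.174 -0.021 0 0 84.4" --pt "0.341 -0.174 -0.021 0 0 84.4" --pt "0.341 -0.174 -0.021 0 0 84.4" --pt "0.341 -0.174 -0.021 0 0 84.4" --pt "0.341 -0.174 -0.021 0 0 84.4" --pt "0.341 -0.174 -0.021 0 0 84.4" --pt "0.341 -0.174 -0.021 0 0 84.4" --pt "0.341 -0.174 -0.021 0 0 84.4" --pt "0.341 -0.174 -0.021 0 0 84.4" --pt "0.341 -0.174 -0.021 0 0 84.4" --fingers 0 --grip_force 60

```text
clock: 2.7
tool_pos: [0.451, 0.341, 0.2598]
eef_rot: [0.999, 0.05, 0.0, 0.0]
contact_force: [0.2, 0.3, 0.0]
opening: 1.003
```

```bash
python3 - <<'E'
from h import *
st()
s,p,K,E=snap('wrist','w1')
for l in ['hook_rod','rod_stand']: print(l,[(x['xyz'],x['p']) for x in r.spot_point(p,l)][:2])
s,p,K,E=snap('side','s1')
print(K,E)
E
```

```text
t 2.7 pos [0.451  0.341  0.2598] q [9.987e-01 5.030e-02 1.000e-04 0.000e+00] F [0.16 0.26 0.  ] M [ 0.05  0.17 -0.  ] open 1.003 j [-0.9   0.6   0.28  1.74 -0.21  0.84 -1.99]
hook_rod [([0.4496, 0.3413, 0.1499], 0.58)]
rod_stand []
[[474.38485803   0.         324.93957235]
 [  0.         474.38485803 240.53711205]
 [  0.           0.           1.        ]] [[-0.93559827 -0.20802047  0.28527769  0.29750461]
 [-0.35289404  0.52572554 -0.77400158  0.72661926]
 [ 0.0110304  -0.82482734 -0.56527709  0.65103044]
 [ 0.          0.          0.          1.        ]]
```

View pics/w1.png

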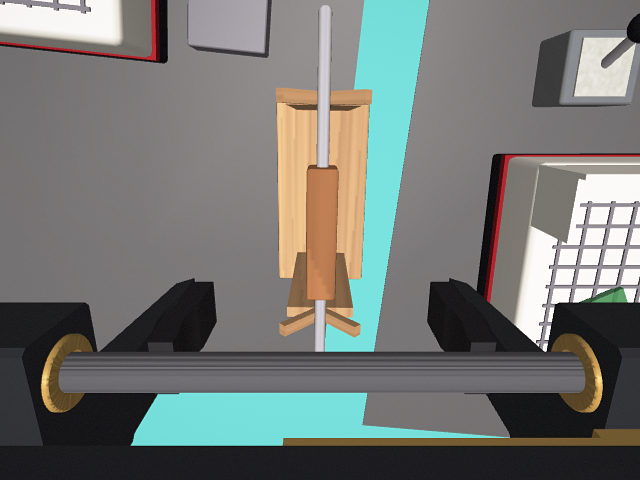

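View pics/s1.png

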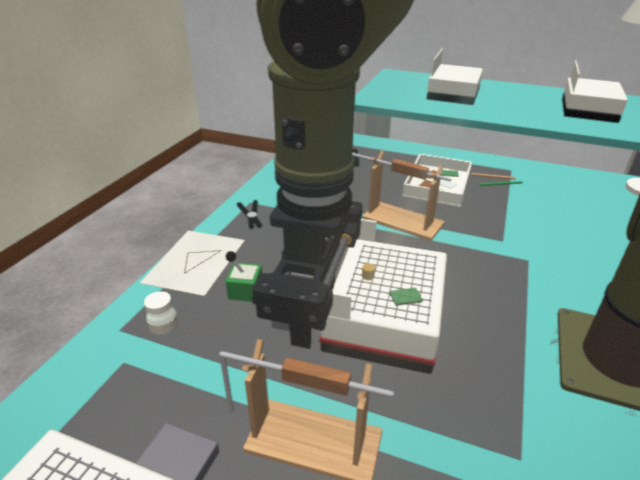

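The wrist view shows the rod lying in the stand: handle at (322,235), bend end at (325,10). It sits between the fingers, and the V notch is visible at (320,325).

```bash
python3 - <<'E'
from h import *
s,p,K,E=snap('wrist')
P={n:back(K,E,uv,z) for n,uv,z in [('bend',(325,12),.152),('back',(319.5,348),.152),('hf',(323,167),.163),('hb',(320.5,299),.163)]}
print(P)
d=P['bend']-P['back'];print(np.arctan2(d[1],d[0]),np.linalg.norm(d))
d=P['hf']-P['hb'];print(np.arctan2(d[1],d[0]),np.linalg.norm(d),(P['hf']+P['hb'])/2)
for n in ['bend','back','hf','hb']:
    a=P[n]; Tw=R.from_quat(s['eef_rot']).as_matrix().T@np.r_[a-s['tool_pos'][:2],0]; print(n,Tw.round(4))
E
```

```text
{'bend': array([0.583 , 0.3503]), 'back': array([0.3599, 0.3319]), 'hf': array([0.4946, 0.3428]), 'hb': array([0.4051, 0.3356])}
0.08228798977468202 0.22385747698033226
0.08027405513550971 0.08978914188252382 [0.44985 0.3392 ]
bend [0.1321 0.0034 0.    ]
back [-0.0918 -0.0002 -0.    ]
hf [ 0.0434  0.0022 -0.    ]
hb [-0.0464  0.0006 -0.    ]
```

Request:
carry_out --pt "-0.001 0.0013 0.03 0 0 1.0" --pt "-0.001 0.0013 0.07 0 0 1.0" --pt "-0.001 0.0013 0.1 0 0 1.0" --pt "-0.001 0.0013 0.12 0 0 1.0" --pt "-0.001 0.0013 0.129 0 0 1.0" --pt "-0.001 0.0013 0.129 0 0 1.0" --pt "-0.001 0.0013 0.129 0 0 1.0" --fingers 0

```text
clock: 3.65
tool_pos: [0.4509, 0.3399, 0.1316]
eef_rot: [0.999, 0.04, 0.001, -0.0]
contact_force: [-0.8, 0.0, 0.3]
opening: 1.0
```

```bash
python3 - <<'E'
from h import *
st()
snap('wrist','w2')
E
```

```text
t 3.65 pos [0.4509 0.3399 0.1316] q [ 9.992e-01  4.010e-02  7.000e-04 -5.000e-04] F [-0.76  0.05  0.33] M [0.1  0.09 0.06] open 1.0 j [-0.85  0.77  0.2   1.86 -0.28  0.54 -1.95]
```

View pics/w2.png

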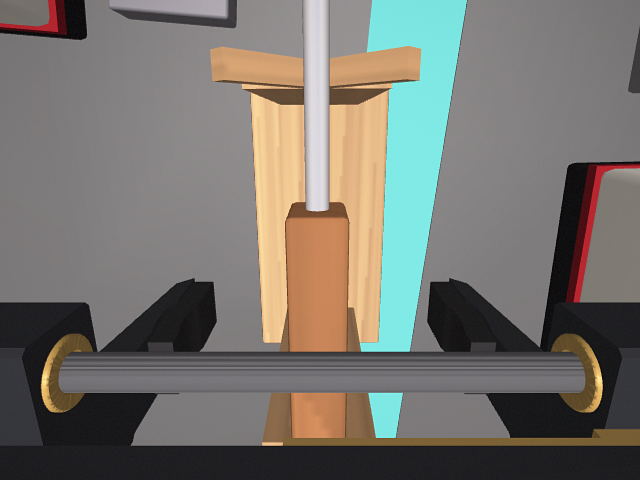

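The handle is centred between the jaws (317 against 321) and aligned. Closing.

Request:
carry_out --pt "0 0 0 0 0 0" --pt "0 0 0 0 0 0" --pt "0 0 0 0 0 0" --pt "0 0 0 0 0 0" --pt "0 0 0 0 0 0" --pt "0 0 0 0 0 0" --pt "0 0 0 0 0 0" --pt "0 0 0 0 0 0" --fingers 255 --grip_force 60

```text
clock: 4.5
tool_pos: [0.4502, 0.3396, 0.1307]
eef_rot: [0.999, 0.04, 0.0, 0.0]
contact_force: [-0.4, 0.5, -0.2]
opening: 0.3
```

```bash
python3 - <<'E'
from h import *
st()
E
```

```text
t 4.5 pos [0.4502 0.3396 0.1307] q [0.9992 0.0401 0.     0.    ] F [-0.41  0.48 -0.23] M [0.1  0.06 0.02] open 0.3 j [-0.85  0.77  0.2   1.86 -0.28  0.53 -1.95]
```

Request:
carry_out --pt "0 0 0 0 0 0" --pt "0 0 0 0 0 0" --pt "0 0 0 0 0 0" --pt "0 0 0 0 0 0" --pt "0 0 0 0 0 0"

```text
clock: 5.0
tool_pos: [0.4501, 0.3404, 0.1308]
eef_rot: [0.999, 0.04, 0.0, -0.0]
contact_force: [-0.1, 3.2, -1.8]
opening: 0.221
```

```bash
python3 - <<'E'
from h import *
st()
E
```

```text
t 5.0 pos [0.4501 0.3404 0.1308] q [ 9.992e-01  4.050e-02  1.000e-04 -5.000e-04] F [-0.06  3.18 -1.78] M [0.78 0.23 0.05] open 0.221 j [-0.85  0.77  0.2   1.86 -0.28  0.53 -1.95]
```

Request:
carry_out --pt "0 0 -0.015 0 0 0" --pt "0 0 -0.04 0 0 0" --pt "0 0 -0.07 0 0 0" --pt "0 0 -0.1 0 0 0" --pt "0 0 -0.13 0 0 0" --pt "0 0 -0.155 0 0 0" --pt "0 0 -0.17 0 0 0" --pt "0 0 -0.17 0 0 0" --pt "0 0 -0.17 0 0 0"

```text
clock: 5.9
tool_pos: [0.4497, 0.3386, 0.3]
eef_rot: [0.999, 0.04, -0.001, 0.001]
contact_force: [-0.6, 0.2, -2.5]
opening: 0.216
```

```bash
python3 - <<'E'
from h import *
st()
snap('wrist','w3');snap('side','s3')
E
```

```text
t 5.9 pos [0.4497 0.3386 0.3   ] q [ 9.992e-01  3.970e-02 -6.000e-04  7.000e-04] F [-0.57  0.24 -2.55] M [ 0.13  0.04 -0.02] open 0.216 j [-0.91  0.55  0.31  1.69 -0.2   0.93 -2.02]
```

View pics/w3.png

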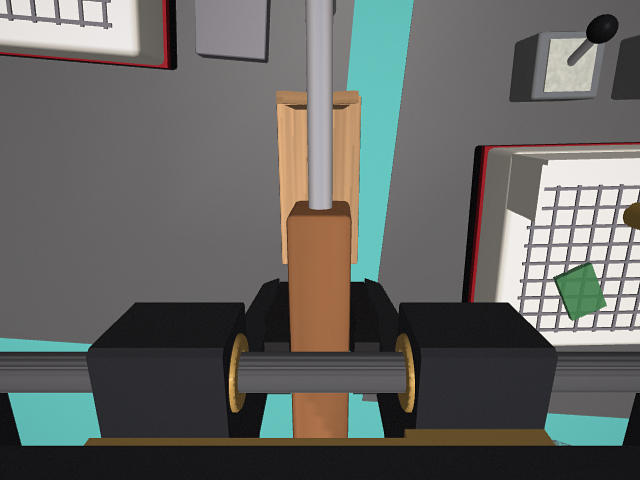

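View pics/s3.png

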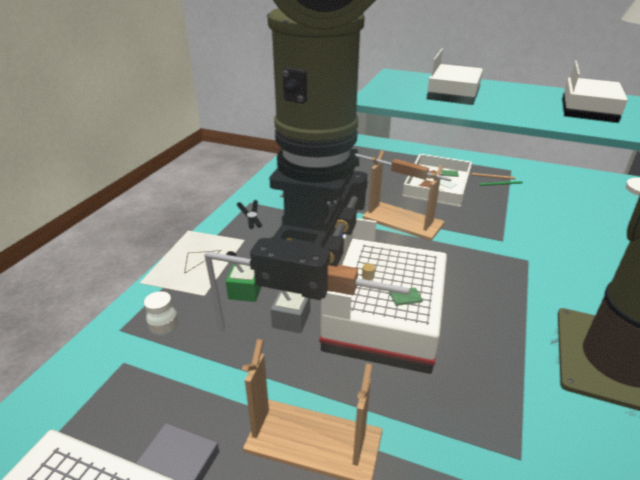

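The stand is empty and the rod hangs level with its leg down (side (220,325)). Moving over to behind the paddle, high.

Request:
carry_out --pt "0.01 0.03 0 0 0 0" --pt "0.02 0.07 0 0 0 0" --pt "0.03 0.11 0 0 0 0" --pt "0.04 0.15 0 0 0 -0.5" --pt "0.0404 0.19 0 0 0 -1.0" --pt "0.0404 0.23 0 0 0 -1.1" --pt "0.0404 0.27 0 0 0 -1.1" --pt "0.0404 0.305 0 0 0 -1.1" --pt "0.0404 0.33 0 0 0 -1.1" --pt "0.0404 0.345 0 0 0 -1.1" --pt "0.0404 0.345 0 0 0 -1.1" --pt "0.0404 0.345 0 0 0 -1.1"

```text
clock: 7.2
tool_pos: [0.5179, 0.0004, 0.3002]
eef_rot: [0.999, 0.05, -0.001, -0.001]
contact_force: [0.2, -0.3, -1.8]
opening: 0.219
```

```bash
python3 - <<'E'
from h import *
st()
snap('wrist','w4')
for n in ['side','scene']:
    s,p,K,E=snap(n,n+'4')
    t=np.array(s['tool_pos']);y=2*np.arctan2(s['eef_rot'][1],s['eef_rot'][0]);d=np.array([np.cos(y),np.sin(y),0])
    print(n,y,'tip',proj(K,E,t+.135*d+[0,0,.019-.129]),'bend',proj(K,E,t+.135*d+[0,0,.019]),'boxtop',proj(K,E,[.6006,.0068,.05]))
E
```

```text
t 7.2 pos [5.179e-01 4.000e-04 3.002e-01] q [ 9.987e-01  5.030e-02 -5.000e-04 -6.000e-04] F [ 0.24 -0.26 -1.81] M [0.08 0.11 0.02] open 0.219 j [-0.27  0.48  0.29  1.82 -0.18  0.87 -1.37]
side 0.10214382634282401 tip [280.4 205.2] bend [277.3 142. ] boxtop [307.5 266.7]
scene 0.10265995783122744 tip [368.3 237.9] bend [373.1 188.1] boxtop [341.2 276.8]
```

View pics/w4.png

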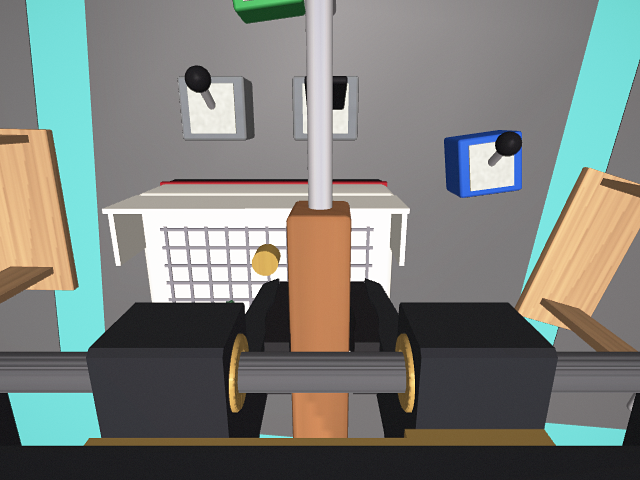

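View pics/side4.png

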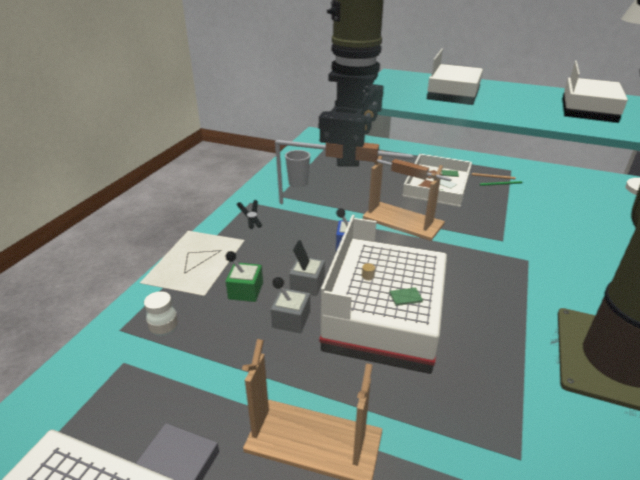

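View pics/scene4.png

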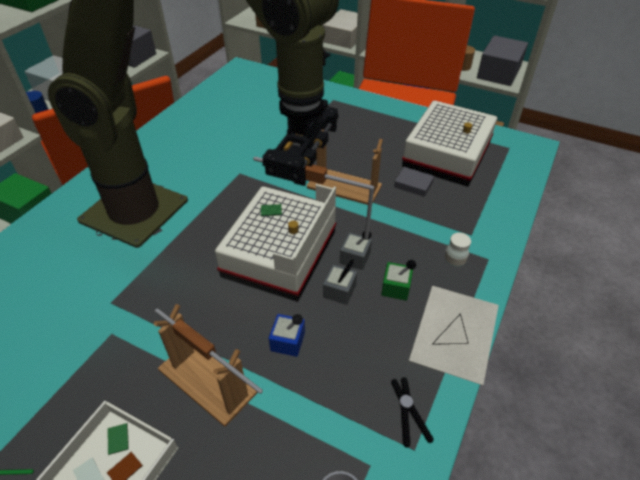

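Tip predictions match the pictures: side (280,205), scene (368,238). The leg is behind the paddle and in line with it. Lowering.

Request:
carry_out --pt "0 0 0.02 0 0 0" --pt "0 0 0.05 0 0 0" --pt "0 0 0.08 0 0 0" --pt "0 0 0.105 0 0 0" --pt "0 0 0.118 0 0 0" --pt "0 0 0.118 0 0 0" --pt "0 0 0.118 0 0 0"

```text
clock: 8.05
tool_pos: [0.5184, -0.0002, 0.183]
eef_rot: [0.999, 0.05, 0.0, -0.0]
contact_force: [1.1, 0.1, -1.3]
opening: 0.22
```

```bash
python3 - <<'E'
from h import *
st()
s,p,K,E=snap('wrist','w5')
print('boxc',back(K,E,(326,108),.05))
for n,b in [('side',(200,340,150,300)),('scene',(280,420,190,310))]:
    s,p,K,E=snap(n)
    im=p['img'][b[2]:b[3],b[0]:b[1]]; cv2.imwrite(f'pics/{n}5.png',cv2.resize(im,None,fx=4,fy=4,interpolation=cv2.INTER_CUBIC))
E
```

```text
t 8.05 pos [ 5.184e-01 -2.000e-04  1.830e-01] q [ 9.987e-01  5.040e-02  2.000e-04 -1.000e-04] F [ 1.15  0.11 -1.31] M [ 0.05  0.1  -0.01] open 0.22 j [-0.22  0.65  0.22  1.96 -0.24  0.56 -1.31]
boxc [0.5979 0.0034]
```

View pics/w5.png

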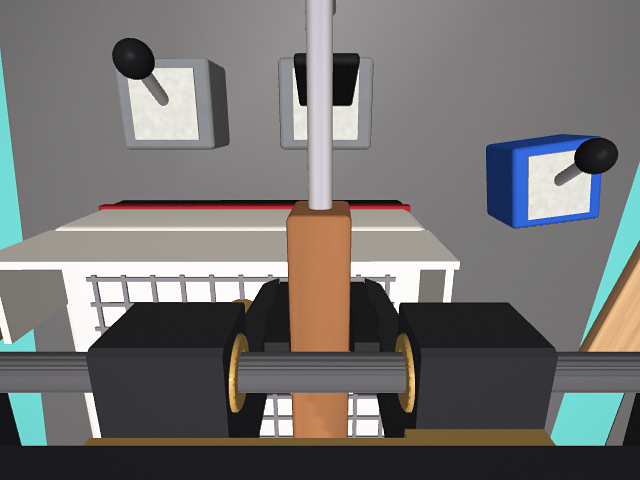

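View pics/side5.png

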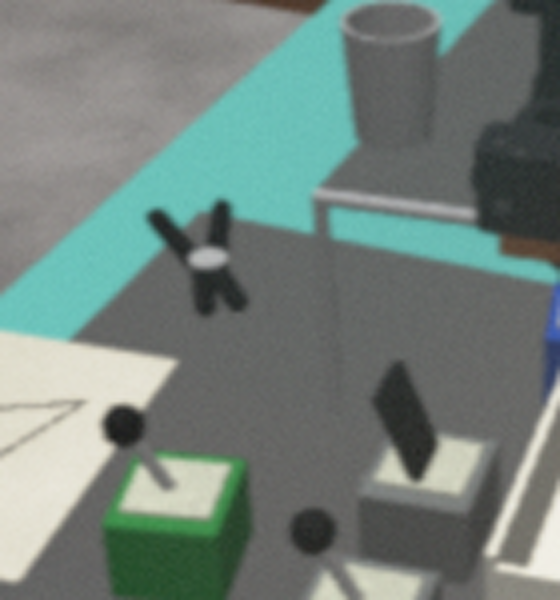

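View pics/scene5.png

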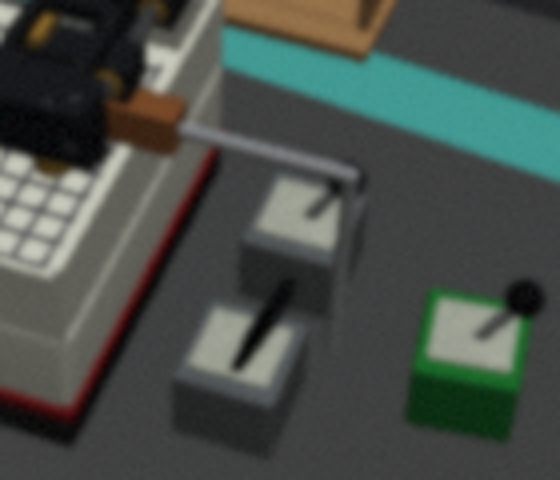

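Leg at wrist (320, top) is in line with the paddle (327,80), well within its 36 mm. Pulling towards the grinder.

Request:
carry_out --pt "-0.005 0.002 0 0 0 0" --pt "-0.012 0.002 0 0 0 0" --pt "-0.018 0.002 0 0 0 0" --pt "-0.023 0.002 0 0 0 0" --pt "-0.028 0.002 0 0 0 0" --pt "-0.033 0.002 0 0 0 0" --pt "-0.038 0.002 0 0 0 0" --pt "-0.043 0.002 0 0 0 0" --pt "-0.048 0.002 0 0 0 0" --pt "-0.053 0.002 0 0 0 0" --pt "-0.056 0.002 0 0 0 0" --pt "-0.056 0.002 0 0 0 0"

```text
clock: 9.4
tool_pos: [0.4617, -0.0086, 0.1827]
eef_rot: [0.999, 0.05, -0.001, -0.0]
contact_force: [-0.4, 0.4, -1.0]
opening: 0.217
```

```bash
python3 - <<'E'
from h import *
st()
s,p,K,E=snap('wrist','w6')
for n,b in [('side',(200,340,150,300)),('scene',(280,420,190,310))]:
    s,p,K,E=snap(n)
    im=p['img'][b[2]:b[3],b[0]:b[1]]; cv2.imwrite(f'pics/{n}6.png',cv2.resize(im,None,fx=4,fy=4,interpolation=cv2.INTER_CUBIC))
E
```

```text
t 9.4 pos [ 0.4617 -0.0086  0.1827] q [ 9.988e-01  4.970e-02 -6.000e-04 -1.000e-04] F [-0.35  0.43 -0.99] M [ 0.1  -0.11  0.02] open 0.217 j [-0.21  0.59  0.2   2.11 -0.25  0.46 -1.29]
```

View pics/w6.png

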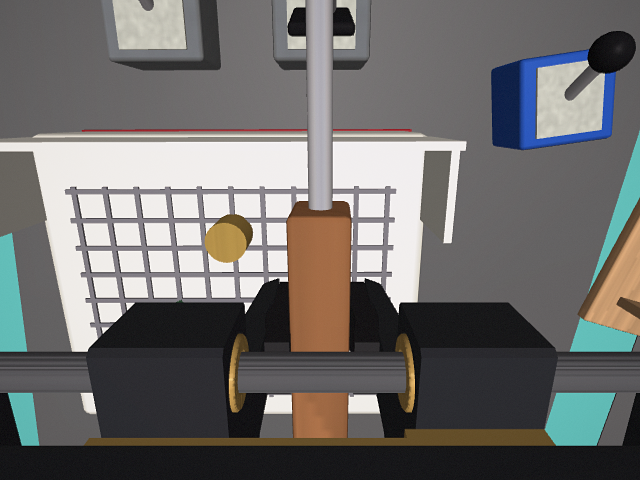

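View pics/side6.png

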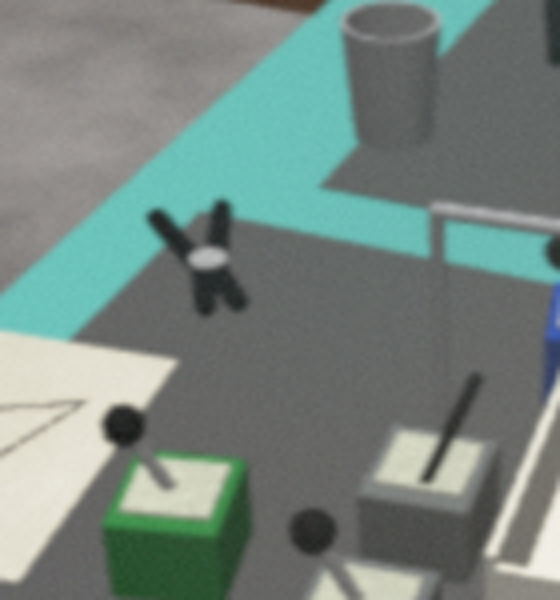

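The paddle now leans towards the guard, nearly fully over. Small further steps while watching the force.

Request:
carry_out --pt "-0.002 0 0 0 0 0" --pt "-0.004 0 0 0 0 0" --pt "-0.005 0 0 0 0 0" --pt "-0.005 0 0 0 0 0"

```text
clock: 9.95
tool_pos: [0.4574, -0.0091, 0.1827]
eef_rot: [0.999, 0.05, -0.0, -0.0]
contact_force: [-0.1, 0.1, -1.6]
opening: 0.217
```

```bash
python3 - <<'E'
from h import *
st()
E
```

```text
t 9.95 pos [ 0.4574 -0.0091  0.1827] q [ 9.988e-01  4.970e-02 -1.000e-04 -0.000e+00] F [-0.13  0.09 -1.58] M [ 0.06 -0.12 -0.05] open 0.217 j [-0.21  0.59  0.2   2.13 -0.25  0.45 -1.29]
```

Request:
carry_out --pt "-0.002 0 0 0 0 0" --pt "-0.004 0 0 0 0 0" --pt "-0.004 0 0 0 0 0" --pt "-0.004 0 0 0 0 0"

```text
clock: 10.35
tool_pos: [0.4537, -0.0095, 0.1829]
eef_rot: [0.999, 0.05, 0.0, 0.0]
contact_force: [0.6, -0.3, -0.6]
opening: 0.22
```

```bash
python3 - <<'E'
from h import *
st()
snap('wrist','w7')
for n,b in [('side',(200,340,150,300)),('scene',(280,420,190,310))]:
    s,p,K,E=snap(n)
    im=p['img'][b[2]:b[3],b[0]:b[1]]; cv2.imwrite(f'pics/{n}7.png',cv2.resize(im,None,fx=4,fy=4,interpolation=cv2.INTER_CUBIC))
    # paddle axis lines
    for a in (0.6,0.8,1.0):
        th=a-.5; d=np.array([.995,.1,0]); h=np.array([.6006,.0068,.045])
        q=[(proj(K,E,h+l*(np.cos(th)*np.array([0,0,1])-np.sin(th)*d))-[b[0],b[2]])*4 for l in (0,.06)]
        print(n,a,q)
E
```

```text
t 10.35 pos [ 0.4537 -0.0095  0.1829] q [9.988e-01 4.970e-02 2.000e-04 0.000e+00] F [ 0.58 -0.31 -0.57] M [ 0.14 -0.48 -0.01] open 0.22 j [-0.21  0.58  0.2   2.14 -0.25  0.44 -1.28]
side 0.6 [array([430. , 474.4]), array([440.4, 382.4])]
side 0.8 [array([430. , 474.4]), array([462.8, 390. ])]
side 1.0 [array([430. , 474.4]), array([484. , 400.8])]
scene 0.6 [array([244.4, 352.8]), array([237.2, 278.4])]
scene 0.8 [array([244.4, 352.8]), array([216.8, 275.2])]
scene 1.0 [array([244.4, 352.8]), array([197.2, 275.6])]
```

View pics/side7.png

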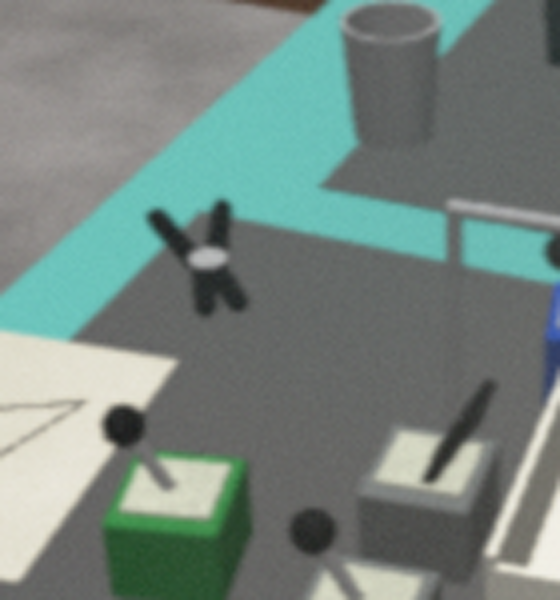

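View pics/scene7.png

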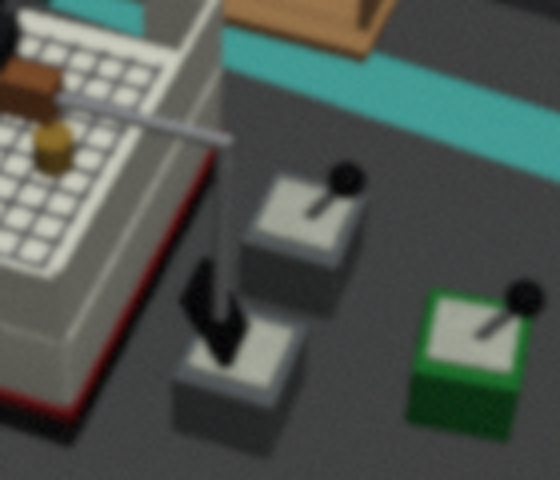

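The paddle lies at the predicted position for 1.0 rad (side (488,390)) and My jumped at the stop, so it is fully on. The ball lever is unchanged. Backing off and lifting.

Request:
carry_out --pt "0.005 0 0 0 0 0" --pt "0.012 0 0 0 0 0" --pt "0.015 0 -0.01 0 0 0" --pt "0.015 0 -0.04 0 0 0" --pt "0.015 0 -0.075 0 0 0" --pt "0.015 0 -0.105 0 0 0" --pt "0.015 0 -0.122 0 0 0" --pt "0.015 0 -0.122 0 0 0" --pt "0.015 0 -0.122 0 0 0"

```text
clock: 11.4
tool_pos: [0.468, -0.0078, 0.304]
eef_rot: [0.999, 0.05, -0.001, -0.0]
contact_force: [-0.1, 0.1, -2.6]
opening: 0.22
```

```bash
python3 - <<'E'
from h import *
st()
s,p,K,E=snap('wrist','w8')
for n in ['side','scene']:
    s,p,K,E=snap(n,n+'8')
    t=np.array(s['tool_pos']);y=2*np.arctan2(s['eef_rot'][1],s['eef_rot'][0]);d=np.array([np.cos(y),np.sin(y),0])
    print(n,y,'tip',proj(K,E,t+.135*d+[0,0,.019-.129]),'bend',proj(K,E,t+.135*d+[0,0,.019]),'back',proj(K,E,t-.1*d+[0,0,.019]))
E
```

```text
t 11.4 pos [ 0.468  -0.0078  0.304 ] q [ 9.988e-01  4.990e-02 -8.000e-04 -1.000e-04] F [-0.13  0.1  -2.61] M [ 0.02  0.13 -0.02] open 0.22 j [-0.29  0.41  0.3   1.95 -0.16  0.81 -1.37]
side 0.09977459827776 tip [306.3 206.4] bend [305.5 142.6] back [442.  158.6]
scene 0.09966794373409932 tip [343.5 231.6] bend [345.8 181.6] back [231.8 153.1]
```

View pics/w8.png

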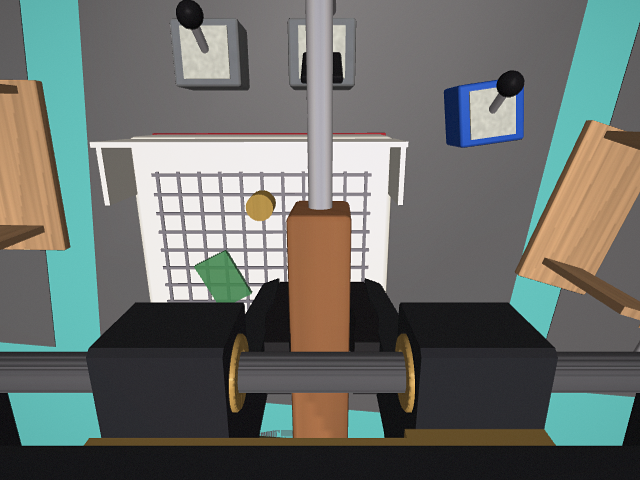

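View pics/side8.png

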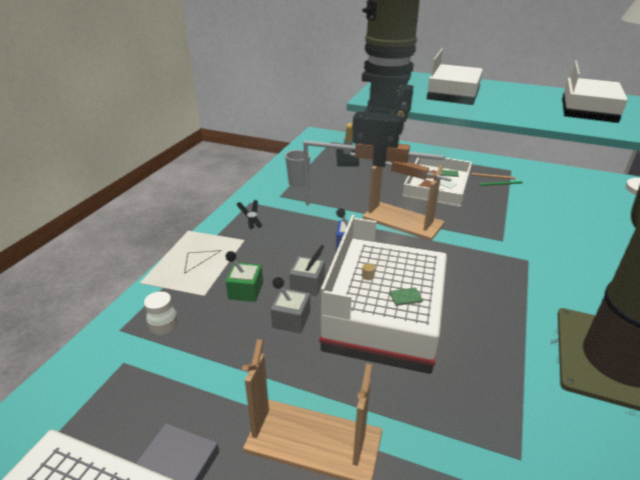

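View pics/scene8.png

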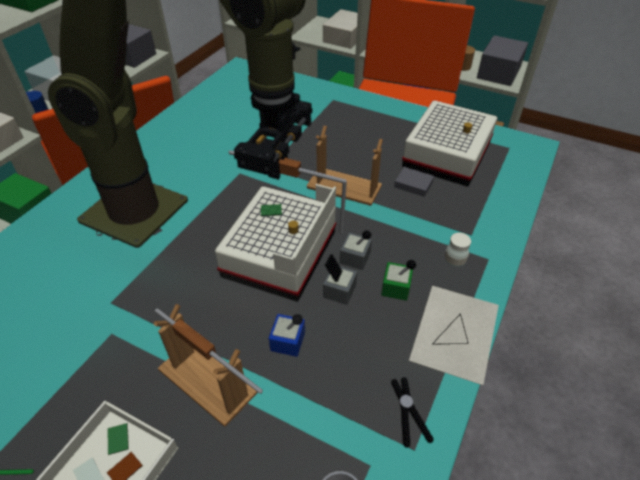

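The paddle stays over at side (315,258), the ball lever is unmoved, and the rod sits in the grip as before (tip and shaft pixels match). Returning to above the stand.

Request:
carry_out --pt "0.0168 -0.03 0 0 0 0" --pt "0.0168 -0.07 0 0 0 0" --pt "0.0168 -0.11 0 0 0 0" --pt "0.0168 -0.15 0 0 0 0.5" --pt "0.0168 -0.19 0 0 0 1.1" --pt "0.0168 -0.23 0 0 0 1.1" --pt "0.0168 -0.27 0 0 0 1.1" --pt "0.0168 -0.31 0 0 0 1.1" --pt "0.0168 -0.335 0 0 0 1.1" --pt "0.0168 -0.348 0 0 0 1.1" --pt "0.0168 -0.348 0 0 0 1.1" --pt "0.0168 -0.348 0 0 0 1.1"

```text
clock: 12.75
tool_pos: [0.451, 0.3379, 0.3042]
eef_rot: [0.999, 0.039, -0.0, 0.001]
contact_force: [0.9, -0.4, -1.9]
opening: 0.217
```

```bash
python3 - <<'E'
from h import *
st()
s,p,K,E=snap('wrist','w9'); snap('side','s9')
print(2*np.arctan2(s['eef_rot'][1],s['eef_rot'][0]))
E
```

```text
t 12.75 pos [0.451  0.3379 0.3042] q [ 9.992e-01  3.910e-02 -3.000e-04  1.100e-03] F [ 0.94 -0.42 -1.95] M [0.01 0.13 0.08] open 0.217 j [-0.91  0.55  0.31  1.68 -0.19  0.94 -2.02]
0.07829838638627265
```

View pics/w9.png

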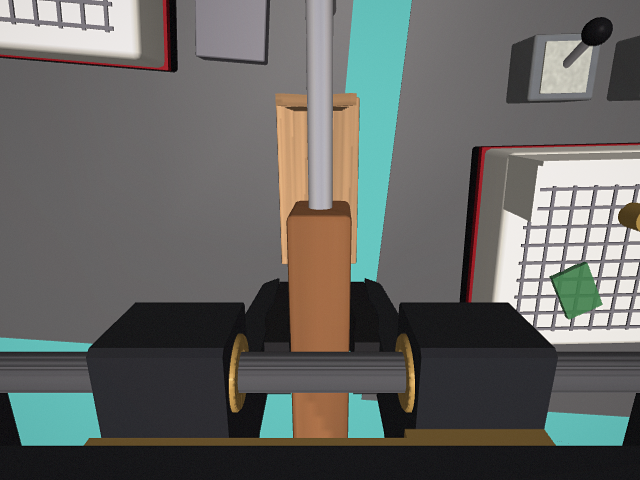

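Same view as after lifting (w3), so alignment is kept. Lowering into the notches.

Request:
carry_out --pt "-0.0005 -0.001 0.02 0 0 0" --pt "-0.0005 -0.001 0.055 0 0 0" --pt "-0.0005 -0.001 0.09 0 0 0" --pt "-0.0005 -0.001 0.12 0 0 0" --pt "-0.0005 -0.001 0.14 0 0 0" --pt "-0.0005 -0.001 0.155 0 0 0" --pt "-0.0005 -0.001 0.165 0 0 0" --pt "-0.0005 -0.001 0.17 0 0 0" --pt "-0.0005 -0.001 0.172 0 0 0" --pt "-0.0005 -0.001 0.172 0 0 0" --pt "-0.0005 -0.001 0.172 0 0 0"

```text
clock: 13.95
tool_pos: [0.4506, 0.3411, 0.1334]
eef_rot: [0.999, 0.04, 0.001, -0.0]
contact_force: [-0.1, -0.6, -1.1]
opening: 0.215
```

```bash
python3 - <<'E'
from h import *
st()
s,p,K,E=snap('wrist','w10'); s,p,K,E=snap('side')
cv2.imwrite('pics/s10.png',cv2.resize(p['img'][320:480,200:410],None,fx=3.6,fy=3.6,interpolation=cv2.INTER_CUBIC))
E
```

```text
t 13.95 pos [0.4506 0.3411 0.1334] q [ 9.992e-01  4.010e-02  6.000e-04 -4.000e-04] F [-0.07 -0.6  -1.11] M [0.1  0.12 0.03] open 0.215 j [-0.85  0.77  0.2   1.86 -0.28  0.54 -1.95]
```

View pics/w10.png

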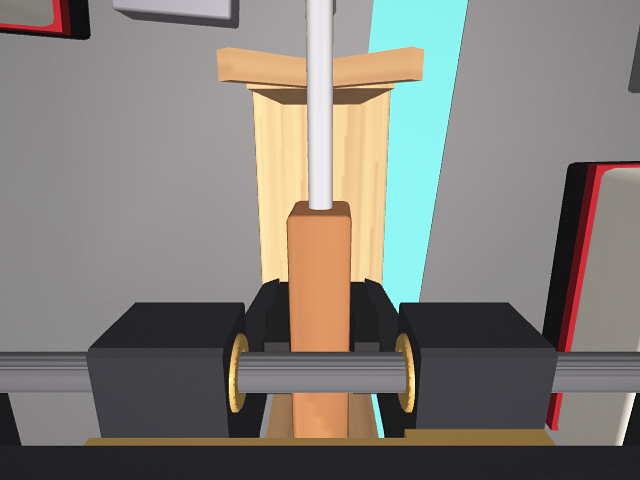

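View pics/s10.png

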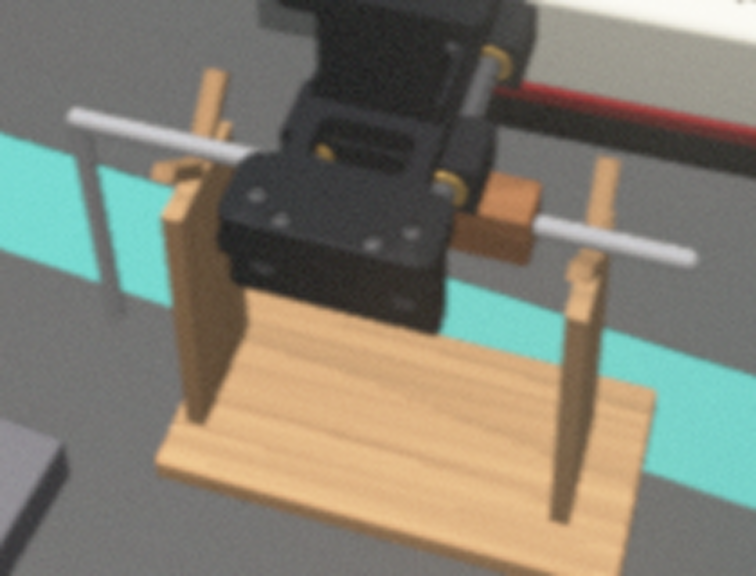

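About 2 mm high, otherwise in place. Lowering the last bit, then opening.

Request:
carry_out --pt "0 0.0005 0.001 0 0 0" --pt "0 0.0005 0.002 0 0 0" --pt "0 0.0005 0.002 0 0 0"

```text
clock: 14.35
tool_pos: [0.4502, 0.3406, 0.1308]
eef_rot: [0.999, 0.04, 0.0, -0.0]
contact_force: [0.7, 0.2, -1.9]
opening: 0.218
```

```bash
python3 - <<'E'
from h import *
st()
E
```

```text
t 14.35 pos [0.4502 0.3406 0.1308] q [ 9.992e-01  4.020e-02  1.000e-04 -1.000e-04] F [ 0.74  0.18 -1.9 ] M [0.07 0.1  0.02] open 0.218 j [-0.85  0.77  0.2   1.86 -0.28  0.54 -1.95]
```

Request:
carry_out --pt "0 0 0 0 0 0" --pt "0 0 0 0 0 0" --pt "0 0 0 0 0 0" --pt "0 0 0 0 0 0" --pt "0 0 0 0 0 0" --pt "0 0 0 0 0 0" --pt "0 0 0 0 0 0" --pt "0 0 0 0 0 0" --pt "0 0 0 0 0 0" --pt "0 0 0 0 0 0" --pt "0 0 0 0 0 0" --pt "0 0 0 0 0 0" --fingers 0

```text
clock: 15.55
tool_pos: [0.4501, 0.3404, 0.1307]
eef_rot: [0.999, 0.04, 0.0, 0.0]
contact_force: [-0.4, 0.2, 0.1]
opening: 1.002
```

```bash
python3 - <<'E'
from h import *
st()
s,p,K,E=snap('wrist','w11')
E
```

```text
t 15.55 pos [0.4501 0.3404 0.1307] q [0.9992 0.0401 0.     0.    ] F [-0.42  0.15  0.1 ] M [ 0.07  0.15 -0.03] open 1.002 j [-0.85  0.77  0.2   1.86 -0.28  0.54 -1.95]
```

View pics/w11.png

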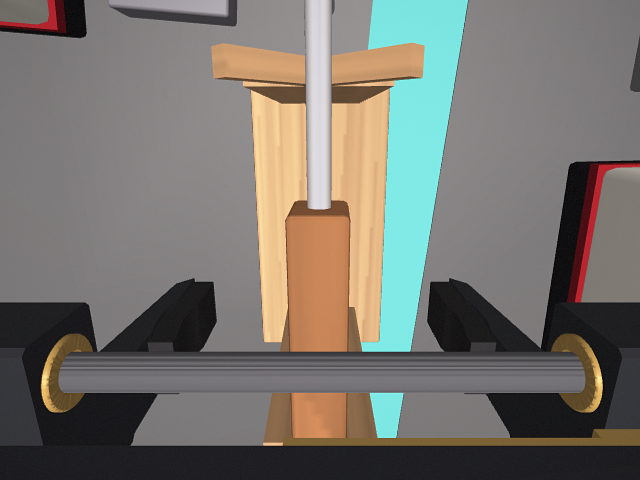

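The rod rests in the notches and the fingers are clear. Withdrawing upward.

Request:
carry_out --pt "0 0 -0.02 0 0 0" --pt "0 0 -0.05 0 0 0" --pt "0 0 -0.09 0 0 0" --pt "0 0 -0.13 0 0 0" --pt "0 0 -0.16 0 0 0" --pt "0 0 -0.17 0 0 0" --pt "0 0 -0.17 0 0 0" --pt "0 0 -0.17 0 0 0"

```text
clock: 16.4
tool_pos: [0.4493, 0.3401, 0.2994]
eef_rot: [0.999, 0.04, -0.001, 0.001]
contact_force: [-0.7, -0.3, 0.0]
opening: 0.998
```

```bash
python3 - <<'E'
from h import *
st()
s,p,K,E=snap('wrist','w12'); print([(x['xyz'],x['p']) for x in r.spot_point(p,'hook_rod')][:2])
s,p,K,E=snap('side','s12'); print([(x['xyz'],x['p']) for x in r.spot_point(p,'hook_rod')][:2])
a=cv2.imread('pics/side0.png'); 
cv2.imwrite('pics/cmp.png',np.vstack([cv2.resize(a[330:430,200:410],None,fx=2.8,fy=2.8),cv2.resize(p['img'][330:430,200:410],None,fx=2.8,fy=2.8)]))
E
```

```text
t 16.4 pos [0.4493 0.3401 0.2994] q [ 9.992e-01  4.020e-02 -1.000e-03  7.000e-04] F [-0.7  -0.34  0.01] M [ 0.    0.15 -0.03] open 0.998 j [-0.91  0.55  0.31  1.69 -0.2   0.93 -2.02]
[([0.4501, 0.3426, 0.1529], 0.6)]
[([0.4469, 0.3391, 0.1468], 0.77)]
```

View pics/cmp.png

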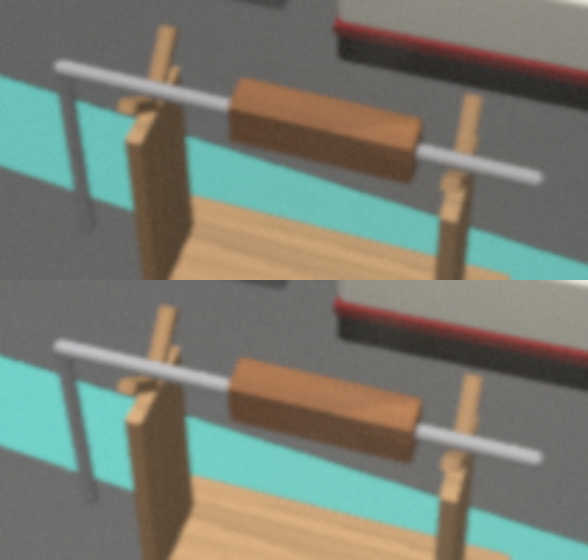

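View pics/w12.png

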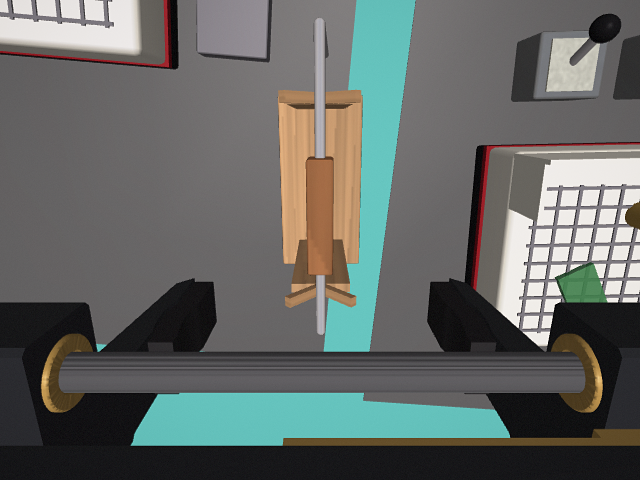

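View pics/s12.png

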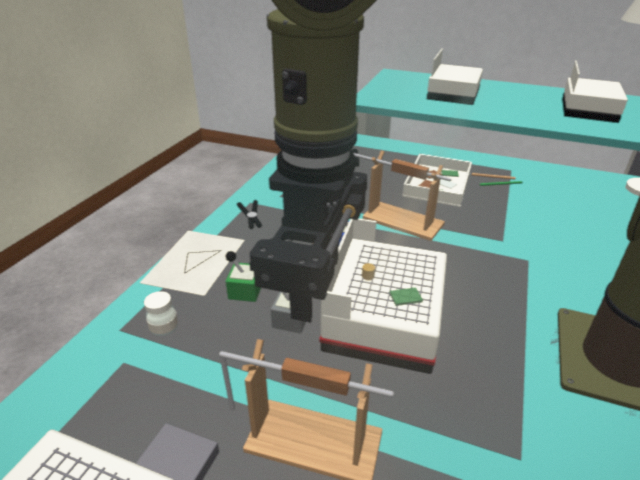

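The rod hangs exactly as at the start: before and after crops match to within a pixel, apart from a slight swing of the leg. The gripper is clear. Handing in.

```bash
python3 - <<'E'
from h import *
print(r.finish_job()); st()
E
```

```text
the job is handed in; nothing more can be done
None
the job is handed in; nothing more can be done
```

The paddle is pulled fully over towards the grinder and the bent rod is back in both notches of its stand. I handed the job in at about 16.4 s of the 54 s; the interface gives no verdict.

I took the rod from its stand at about (0.45, 0.34), lifted it over the guard and lowered its leg behind the paddle. I pulled until the moment reading jumped at the hard stop, then backed off, lifted, returned and rehung the rod.

- **Paddle:** in the side and scene pictures it sat at the position predicted for about 1.0 rad. It stayed there after I backed off. In the last side view the gripper hid it.
- **Ball lever:** it showed no movement in any picture.
- **Rod:** before and after crops match to within a pixel, except that the leg may hang a few degrees further round, well under the 0.3 rad limit. The networks put the handle at (0.450, 0.343, 0.153) and (0.447, 0.339, 0.147), which agrees within their roughly 4 mm error.
- **Gripper:** it was open, about 110 mm above the rod, and touching nothing. Contact forces in my readings stayed under about 4 N throughout.

No check failed.

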